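Build the sieve stack on the shaker

ROBOT

A 7-joint arm with a two-finger parallel gripper is mounted at the origin on a cart in front of the work surface, level with it; the furniture and walls round the work are solid. World frame = base frame: x ahead of the robot, y to its left, z up, the work surface at z = 0. Lengths are in m, angles in rad, forces in N, time in s.
With the tool pointing down it reaches from about 0.425 to 0.925 m from the base axis. Payload 6.8 kg.
Tool frame: the origin (TCP) lies at the very end of the fingers, on their centre line; the grasp point (between the pads) lies bot.grip_point_offset behind it (bot.grip_point_offset is the distance from the TCP to the grasp point, in m); z points along the fingers, y is the line along which they close (so a half turn about z gives the same grasp; the last joint's range is limited). The gripper opens to 85 mm and grips with 20 to 120 N. Pads are 22 mm wide; open, the fingers measure 114 mm over their backs; the gripper's body (76 mm by 85 mm) begins 54 mm behind the grasp point. The pads swing forward as they close: fully open they stand 13 mm farther back than shut.
Start: joints at [0.997, 0.477, 0.022, 1.555, -0.011, 1.109, -0.083], TCP at [0.303, -0.603, 0.231] pointing down, gripper open.
Joint ranges: [-2.96, 2.96], [-0.34, 2.1], [-1.41, 1.46], [0.24, 2.44], [-1.37, 4.51], [0.17, 1.92], [-2.96, 2.96]. Speed limits (rad/s): [2.39, 2.39, 3.14, 3.14, 3.14, 3.14, 3.14].

INTERFACE

Orientations are given as a unit quaternion [w, x, y, z].
In Python, from station import bot, imaging gives the robot as it stands. The module is installed in compiled form; this text tells all that it offers.
- The arm moves only by the tool carry_out, never from a script. Its argument "targets" is one flat list of numbers, 5 for each row, row after row: the closure in counts, from 0 (fully open) to 255 (shut), then the shift along the world's x, y, z in mm, then the turn about the world's z in degrees. A call has 1 to 20 rows; each row shifts and turns the commanded pose from where the row before left it; what a row does not reach is not made up. A row lasts 1/10 s, in which the tool goes at most 50 mm and 8.59 degrees, less where a joint would pass 70% of its speed; a pose out of reach is approached as far as the arm can. A call is refused whole if a number of a shift passes 50 or a number of a turn 8.59, either way. A call with a gripper value outside its range is refused whole. The fingers move at their own pace and stop on an object; "newtons" is the grip in N (left out, the last holds). Time passes only in rows, so rows that do not move let the fingers close. It gives the time, the measured TCP pose, the force, the opening and the grip force at its end, in the units of the state.
- bot.get_obs(): the state, without advancing time (a new reading comes with each control period).
- imaging.read_camera(name): name is "side" or "top"; returns a dict with "frame" (384x512x3 uint8, red, green, blue), "fov_y" (degrees; the focal length in pixels is half the picture's height over the tangent of half this angle, whatever the lens; pixels are square), "cx", "cy" (the principal point, pixels), "k1" (the pictures are not rectified: a ray, as slopes to the right and down, at radius r is drawn at 1 + k1 r^2 times it, then the intrinsics apply), "pose" (4x4, takes a point from camera to world coordinates). Camera axes: x right, y up, looking along -z (the intrinsics and any distortion apply to the point x, -y, -z); pixel columns grow to the right and rows downward; lengths in m; the calibration is good to about 2 mm. A picture is of the moment at which its call begins. There is no depth.
- bot.hand_in(): hands the job in; it is judged then, once.
The state is a dict: "t": time; "q": joint angles; "joint_vel": joint speeds; "joint_torque": joint torques, N m; "eef_pos": TCP position; "tool_rot": TCP orientation; "contact_force": force on the tool from outside, world axes, zero at the start; "torque": the same for the moment, N m; "gripper_width": opening from 0.0 (shut) to 1.0 (fully open); "grasp_force": force on a finger pad.
Only numpy, scipy, OpenCV 4.12 (cv2) and the standard library are available. Lean on these libraries where they do the work, as an engineer would, in place of code of your own. Each camera call takes 0.05 s, during which the arm holds its last target. There are 200 camera calls.

TASK

Build the test-sieve stack on the receiver pan of the small shaker, one part at a time from the bottom up: first the sieve with the finest mesh, then the medium one, then the coarsest, and last the lid. Each part must sit upright and fully home in the one below, with the stack left standing still and free. Leave the brown bottle, the small white bottle, the marker and the petri dish where they are.

Things in the scene. Friction and masses are not known exactly. Their poses are not given: they have to be found in the camera images.
- receiver: Small white sieve shaker, fixed: square base 100 x 100 mm, 24 mm high, with a round steel receiver pan on it, 58 mm outside, 53 mm inside, smooth and without mesh. The pan's rim is 60 mm above the bench; the first sieve's foot goes 7 mm into it and the sieve's wall rests on the rim. Origin: centre of the base's underside, on the pan's axis; z up.
- fine_sieve: Loose steel sieve, finest mesh (under 2 mm, looks like plain grey cloth), lowest: 32 mm high. Foot: lowest 7 mm, tapering from 45 (bottom) to 51 mm diameter. Above it a straight 58 mm wall: grip across it from above, tips 4+ mm above the foot. Top: open socket, 53 mm inside, takes the next part's foot, whose wall then rests on the rim (1 mm play). Adds 25 mm to the stack. Origin: centre of underside; z up.
- medium_sieve: Loose round steel sieve with the middle mesh (openings about 5 mm): 58 mm in diameter, 42 mm high, about 150 g. Foot (7 mm, tapered), straight 58 mm wall and open socket on top exactly as the fine sieve's. Seated, it adds 35 mm to the stack. Origin: centre of the underside of its foot; z up.
- coarse_sieve: Loose round steel sieve with the coarsest mesh (openings about 12 mm, thick wires), the tallest: 58 mm in diameter, 52 mm high, about 180 g. Foot (7 mm, tapered), straight 58 mm wall and open socket on top exactly as the fine sieve's. Seated, it adds 45 mm to the stack. Origin: centre of the underside of its foot; z up.
- sieve_lid: Loose round steel lid with a black knob in the middle, about 100 g. Foot (7 mm, tapered) as the sieves'; then a 58 mm flange from 7 to 13 mm above the underside; the knob, 20 mm in diameter, reaches from 17 to 37 mm above the underside: lift the lid by it. Origin: centre of the underside of its foot; z up.
- amber: Dark brown reagent bottle with a red cap, 48 mm in diameter, 90 mm high, standing loose; a bystander, to be left alone. Origin: centre of its underside.
- marker: Black marker pen, 122 mm long, 15 mm thick, lying loose; a bystander, to be left alone. Origin: underside, at mid-length.
- bottle: Small white reagent bottle with a cream cap, 42 mm in diameter, 75 mm high, standing loose; a bystander, to be left alone. Origin: centre of its underside.
- petri: Clear shallow petri dish, 94 mm in diameter, 14 mm high, lying loose; a bystander, to be left alone. Origin: centre of its underside.
Not all that is in view belongs to the job. Of the things that look like the receiver, the larger one is meant. What is shaped like the sieve_lid but purple is not meant.

How it is judged:
On the way, in this order (a step that is already met when the one before it is completed fails the run):
1. the fine sieve is seated on the receiver pan (horizontal distance between fine_sieve and receiver below 0.004 m and z of fine_sieve in the frame of receiver between 0.05 and 0.056 m and angle between fine_sieve's own z axis and vertical below 0.06 rad and contact force between fine_sieve and the fingers below 0.05 N), for 0.2 s.
2. the medium sieve is seated on the fine one (horizontal distance between medium_sieve and fine_sieve below 0.004 m and z of medium_sieve in the frame of fine_sieve between 0.022 and 0.028 m and angle between medium_sieve's own z axis and vertical below 0.06 rad and contact force between medium_sieve and the fingers below 0.05 N), for 0.2 s.
3. the coarse sieve is seated on the medium one (horizontal distance between coarse_sieve and medium_sieve below 0.004 m and z of coarse_sieve in the frame of medium_sieve between 0.032 and 0.038 m and angle between coarse_sieve's own z axis and vertical below 0.06 rad and contact force between coarse_sieve and the fingers below 0.05 N), for 0.2 s.
4. the lid is seated on the coarse sieve (horizontal distance between sieve_lid and coarse_sieve below 0.004 m and z of sieve_lid in the frame of coarse_sieve between 0.042 and 0.048 m and angle between sieve_lid's own z axis and vertical below 0.06 rad and contact force between sieve_lid and the fingers below 0.05 N), for 0.2 s.
At the end, for the whole second after the job is handed in: From the bottom up: receiver pan, fine sieve, medium sieve, coarse sieve, lid; each within 4 mm of the axis of the one below, at its seated height within 3 mm, upright within 0.06 rad, released and at rest (horizontal distance between fine_sieve and receiver below 0.004 m and z of fine_sieve in the frame of receiver between 0.05 and 0.056 m and angle between each of fine_sieve, medium_sieve, coarse_sieve, sieve_lid's own z axis and vertical below 0.06 rad and linear speed of each of fine_sieve, medium_sieve, coarse_sieve, sieve_lid below 0.02 m/s and angular speed of each of fine_sieve, medium_sieve, coarse_sieve, sieve_lid below 0.2 rad/s and horizontal distance between medium_sieve and fine_sieve below 0.004 m and z of medium_sieve in the frame of fine_sieve between 0.022 and 0.028 m and horizontal distance between coarse_sieve and medium_sieve below 0.004 m and z of coarse_sieve in the frame of medium_sieve between 0.032 and 0.038 m and horizontal distance between sieve_lid and coarse_sieve below 0.004 m and z of sieve_lid in the frame of coarse_sieve between 0.042 and 0.048 m); the robot touches nothing.
It fails at once if the brown bottle is pushed more than 30 mm from its place (distance of amber from where it was at the start of the episode above 0.03 m).
It fails at once if the marker is pushed more than 30 mm from its place (distance of marker from where it was at the start of the episode above 0.03 m).
It fails at once if the white bottle is pushed more than 30 mm from its place (distance of bottle from where it was at the start of the episode above 0.03 m).
It fails at once if the petri dish is pushed more than 30 mm from its place (distance of petri from where it was at the start of the episode above 0.03 m).
It fails at once if a bottle is knocked over (angle between any of amber, bottle's own z axis and vertical above 0.5 rad).
It also fails if it takes over 120 s, if anything falls off the work surface, if the arm or the gripper's body presses on something with over 40 N, if the wrist force passes 120 N, or if a joint passes its speed limit or range.

## Working session

There is one attempt and no reset: what is moved stays moved. The work goes in short steps, Python scripts to look and compute and a tool call to move; the robot and the scene stay as the last step left them, time stands still between calls to the robot, and variables do not carry over. Pictures are saved under pics/ and viewed, at most 14 in all, crops included, and the job is handed in when it is done.

Besides the shell and the picture viewer there is one more tool, called after ">>>" as name(argument=value, ...) on one line, values as JSON. carry_out: Moves the arm, as the interface text tells. Its arguments: {"type":"object","properties":{"targets":{"type":"array","items":{"type":"number"}},"newtons":{"type":"number"}},"required":["targets"]}

```bash
mkdir -p pics
python3 - <<'E'
from station import bot, imaging
import cv2, numpy as np
o=bot.get_obs(); print({k:np.round(v,3) for k,v in o.items()}, bot.grip_point_offset)
for n in("side","top"):
    c=imaging.read_camera(n); cv2.imwrite(f"pics/{n}0.png",c["frame"][:,:,::-1])
    print(n,c["fov_y"],c["cx"],c["cy"],c["k1"],np.round(c["pose"],4).tolist())
E
```

```text
{'t': np.float64(0.0), 'q': array([ 0.997,  0.478,  0.022,  1.556, -0.012,  1.109, -0.083]), 'joint_vel': array([-0.   ,  0.   ,  0.   ,  0.   , -0.   ,  0.003, -0.001]), 'joint_torque': array([ 0.0000e+00, -5.9645e+01,  1.6080e+00, -2.8120e+01,  1.3000e-02,
        9.0000e-03,  0.0000e+00]), 'eef_pos': array([ 0.303, -0.603,  0.23 ]), 'tool_rot': array([-0.001,  0.973,  0.231, -0.   ]), 'contact_force': array([ 1.298, -0.726,  0.01 ]), 'torque': array([ 0.018,  0.018, -0.002]), 'grasp_force': np.float64(0.0), 'gripper_width': np.float64(1.001)} 0.0187
side 57.65931434464207 251.09369243521033 193.36512613216433 0.024966668510507745 [[-0.9917, 0.0663, -0.1106, 0.4069], [-0.1274, -0.6347, 0.7621, 0.6923], [-0.0197, 0.7699, 0.6379, 0.5859], [0.0, 0.0, 0.0, 1.0]]
top 49.10177497552038 258.48649149392867 192.43551584433507 -0.035075453514653666 [[-0.0222, 0.9983, -0.0547, 0.441], [-0.9996, -0.023, -0.014, 0.0349], [-0.0152, 0.0543, 0.9984, 1.3023], [0.0, 0.0, 0.0, 1.0]]
```

View pics/top0.png

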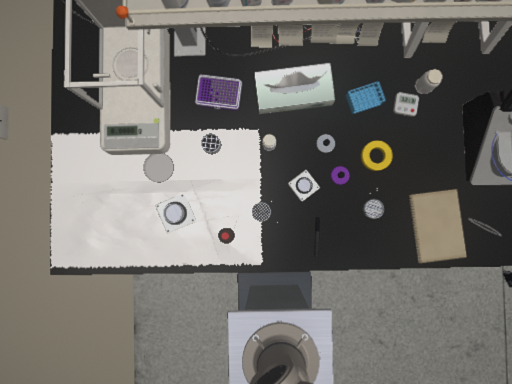

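View pics/side0.png

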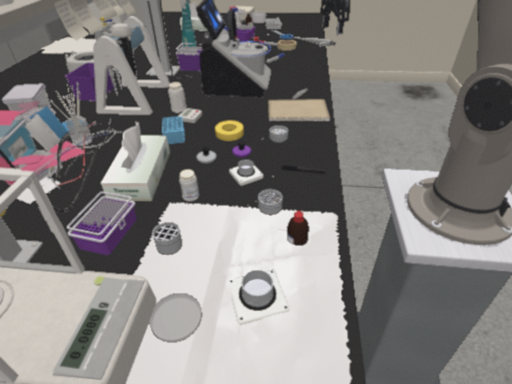

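The top view shows these candidates:
- **Receivers:** larger at (175,213), smaller decoy at (304,185).
- **Sieves:** (211,144), (262,212) and (374,209).
- **Lids:** grey at (326,143), purple decoy at (340,175).
- **Yellow ring:** (377,155), not part of the job.
- **Bystanders:** petri dish (158,167), amber bottle (226,236), white bottle (269,142), marker (317,236).

Next I'll check these in close crops.

Run:
```python
import cv2, numpy as np
t=cv2.imread("pics/top0.png"); s=cv2.imread("pics/side0.png")
f=lambda im,u,v:cv2.resize(im[v-20:v+20,u-20:u+20],(200,200),interpolation=cv2.INTER_CUBIC)
a=np.hstack([f(t,*p) for p in[(211,144),(262,212),(374,209),(326,143)]])
b=np.hstack([f(s,*p) for p in[(167,238),(270,202),(279,134),(206,156)]])
d=np.hstack([f(t,*p) for p in[(175,213),(304,185),(340,175),(226,236)]])
cv2.imwrite("pics/crop.png",np.vstack([a,b,d]))
```

```text
(no output)
```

View pics/crop.png

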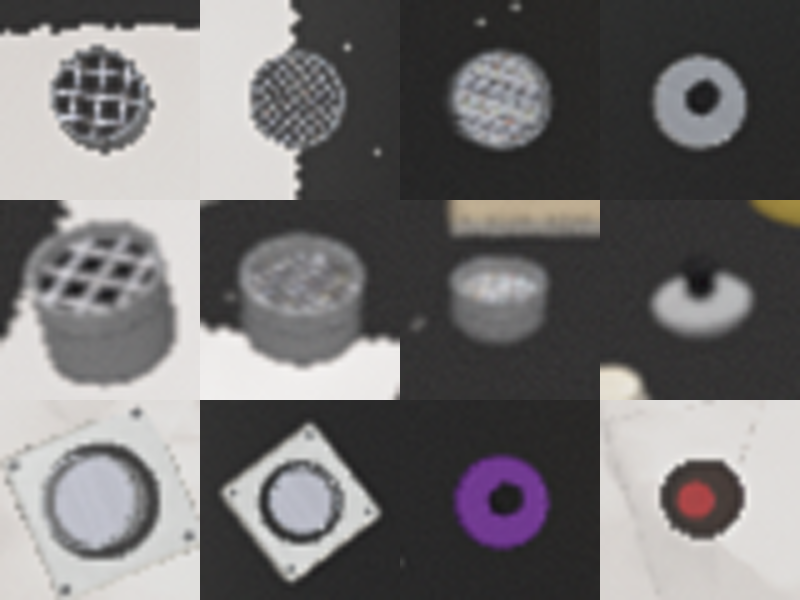

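```bash
cat > h.py <<'E'
import cv2, numpy as np
from scipy.optimize import least_squares
def K(c):
    f=192/np.tan(np.radians(c["fov_y"]/2)); return np.array([[f,0,c["cx"]],[0,f,c["cy"]],[0,0,1.]])
def ray(c,u,v):
    p=cv2.undistortPoints(np.array([[[u,v]]],float),K(c),np.array([c["k1"],0,0,0.]))[0,0]
    P=c["pose"]; return P[:3,3],P[:3,:3]@np.array([p[0],-p[1],-1])
def onz(c,u,v,z):
    o,d=ray(c,u,v); return (o+d*(z-o[2])/d[2])[:2]
def proj(c,X):
    P=c["pose"]; q=P[:3,:3].T@(np.asarray(X)-P[:3,3]); q=q*[1,-1,-1]; p=q[:2]/q[2]
    p=p*(1+c["k1"]*(p@p)); k=K(c); return k[0,0]*p+[c["cx"],c["cy"]]
def tri(ca,pa,cb,pb):
    A=[];b=[]
    for c,p in((ca,pa),(cb,pb)):
        o,d=ray(c,*p); d/=np.linalg.norm(d); M=np.eye(3)-np.outer(d,d); A.append(M); b.append(M@o)
    return np.linalg.lstsq(np.vstack(A),np.hstack(b),rcond=None)[0]
def blob(c,u,v,rx,ry,S=4):
    "grabcut silhouette centroid around a rough ellipse"
    m=int(max(rx,ry)*1.8); u0,v0=u-m,v-m
    im=cv2.resize(np.ascontiguousarray(c["frame"][v0:v+m,u0:u+m,::-1]),None,fx=S,fy=S,interpolation=cv2.INTER_CUBIC)
    mk=np.full(im.shape[:2],cv2.GC_BGD,np.uint8); ce=(m*S,m*S)
    cv2.ellipse(mk,ce,(int(rx*1.35*S),int(ry*1.35*S)),0,0,360,int(cv2.GC_PR_BGD),-1)
    cv2.ellipse(mk,ce,(int(rx*S),int(ry*S)),0,0,360,int(cv2.GC_PR_FGD),-1)
    cv2.ellipse(mk,ce,(int(rx*.75*S),int(ry*.75*S)),0,0,360,int(cv2.GC_FGD),-1)
    cv2.grabCut(im,mk,None,np.zeros((1,65)),np.zeros((1,65)),5,cv2.GC_INIT_WITH_MASK)
    b=((mk==1)|(mk==3)).astype(np.uint8)
    b=cv2.morphologyEx(b,cv2.MORPH_OPEN,np.ones((9,9),np.uint8))
    cn=max(cv2.findContours(b,0,1)[0],key=cv2.contourArea); hu=cv2.convexHull(cn); M=cv2.moments(hu)
    cv2.drawContours(im,[hu],-1,(0,255,0),1)
    return ((M["m10"]/M["m00"]+.5)/S-.5+u0,(M["m01"]/M["m00"]+.5)/S-.5+v0),cv2.resize(im,(200,200)),M["m00"]/S/S
E
python3 - <<'E'
from station import bot, imaging
from h import *
t=imaging.read_camera("top"); s=imaging.read_camera("side")
P=dict(coarse=((211,144,9,10),(167,238,14,15),.0295),medium=((262,212,9,9),(270,202,12,12),.0245),fine=((374,209,10,10),(279,134,9,8),.0195),lid=((326,143,9,9),(206,155,10,7),.011),
 recv=((175,213,11,11),(257,290,17,18),.042))
rows=[[],[]]
for n,(a,b,z) in P.items():
    pa,ia,aa=blob(t,*a); pb,ib,ab=blob(s,*b); rows[0].append(ia); rows[1].append(ib)
    print(n,np.round(pa,1),np.round(pb,1),int(aa),int(ab),"top",np.round(onz(t,*pa,z),4),"side",np.round(onz(s,*pb,z),4),"tri",np.round(tri(t,pa,s,pb),4),z)
print("screws",onz(t,174.75,213.1,.024))
big=cv2.resize(s["frame"][255:330,215:315,::-1],(800,600),interpolation=cv2.INTER_CUBIC)
v=np.vstack([np.hstack(r[:5]) for r in rows]); cv2.imwrite("pics/seg.png",cv2.resize(v,(800,320)))
E
```

```text
coarse [210.9 143.4] [166.8 237.9] 327 805 top [0.6643 0.1952] side [0.6666 0.1974] tri [0.6659 0.1958 0.0279] 0.0295
medium [261.1 211.3] [269.7 201.3] 294 549 top [0.4533 0.0462] side [0.4548 0.0471] tri [0.4541 0.0463 0.0239] 0.0245
fine [373.8 208.5] [278.3 133.2] 306 279 top [ 0.4543 -0.2972] side [ 0.457  -0.2931] tri [ 0.4557 -0.2978  0.0168] 0.0195
lid [325.6 143. ] [206.  155.8] 265 207 top [ 0.6601 -0.1578] side [ 0.6626 -0.1546] tri [ 0.662  -0.1579  0.0088] 0.011
recv [174.8 212.8] [257.1 290.1] 425 1156 top [0.4544 0.3059] side [0.4549 0.3162] tri [0.4552 0.3083 0.0308] 0.042
screws [0.45376803 0.3097788 ]
```

View pics/seg.png

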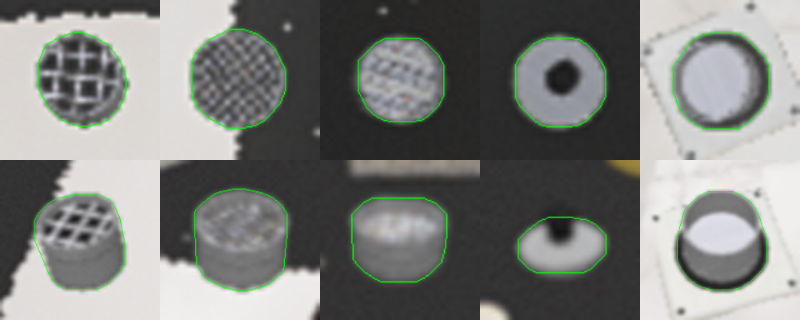

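The outlines fit the three sieves and the lid well. The receiver needs a closer look because there is a dark ring around the foot of the pan.

Run:
```python
import cv2, numpy as np
s=cv2.imread("pics/side0.png"); t=cv2.imread("pics/top0.png")
a=cv2.resize(s[260:325,222:292],(700,650),interpolation=cv2.INTER_CUBIC)[:600,:]
cv2.imwrite("pics/recv.png",a)
```

```text
(no output)
```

View pics/recv.png

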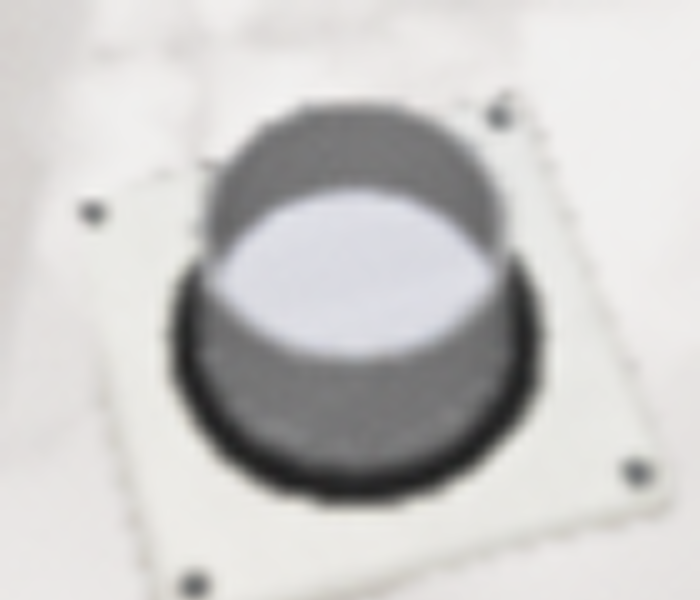

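Run:
```python
from station import imaging
from h import *
t=imaging.read_camera("top"); s=imaging.read_camera("side")
print(onz(t,174.65,213.3,.024),onz(s,257.1,293.4,.024),onz(s,256.95,282.85,.06),tri(t,(174.65,213.3),s,(257.1,293.4)))
```

```text
[0.45316495 0.31009304] [0.45569603 0.31091088] [0.45535399 0.31345966] [0.45446203 0.31035975 0.02331627]
```

Receiver axis is at about (0.4545, 0.3105). I'll start with the fine sieve, turning the tool to close along y.

>>> carry_out(targets=[0,15,30,0,-6.7,0,20,40,0,-6.7,0,20,40,0,-6.7,0,20,40,0,-6.7,0,20,40,0,0,0,20,40,0,0,0,20,40,-20,0,0,18,36,-30,0,0,0,0,-40,0,0,0,0,-40,0,0,0,0,-20,0,0,0,0,0,0,0,0,0,0,0], newtons=30)

```text
t: 1.6
eef_pos: [0.4564, -0.2975, 0.0819]
tool_rot: [0.0, 1.0, -0.001, 0.0]
contact_force: [0.3, -1.4, 0.5]
gripper_width: 1.0
grasp_force: 0.0
```

>>> carry_out(targets=[0,0,0,-30,0,0,0,0,-25,0,0,0,0,-17,0,0,0,0,0,0,60,0,0,0,0,140,0,0,0,0,140,0,0,0,0,140,0,0,0,0,140,0,0,0,0,140,0,0,0,0])

```text
t: 2.6
eef_pos: [0.4575, -0.2979, 0.0117]
tool_rot: [0.001, 1.0, -0.001, 0.002]
contact_force: [-0.2, 1.0, 7.1]
gripper_width: 0.673
grasp_force: 30.5
```

>>> carry_out(targets=[140,0,0,10,0,140,0,0,30,0,140,0,0,40,0,140,0,20,40,0,140,0,40,30,0,140,0,45,0,0,140,0,45,0,0,140,0,45,0,0,140,0,45,0,0,140,0,45,0,0,140,0,45,0,0,140,0,45,0,0,140,0,45,0,0,140,0,45,0,0,140,0,45,0,0,140,0,45,0,0,140,0,40,0,0,140,0,13,0,0,140,0,0,0,0])

```text
t: 4.5
eef_pos: [0.4557, 0.313, 0.1604]
tool_rot: [-0.001, 1.0, 0.001, 0.0]
contact_force: [-1.1, -1.1, -0.4]
gripper_width: 0.668
grasp_force: 32.6
```

Run:
```python
from station import bot, imaging
import cv2,numpy as np
s=imaging.read_camera("side"); print(np.round(bot.get_obs()["eef_pos"],4), np.round(bot.get_obs()["q"],2))
cv2.imwrite("pics/s1.png",s["frame"][:,:,::-1])
cv2.imwrite("pics/s1c.png",cv2.resize(s["frame"][180:330,160:360,::-1],(800,600),interpolation=cv2.INTER_CUBIC))
```

```text
[0.4561 0.3105 0.16  ] [-0.47  0.38 -0.3   1.91  0.14  0.88 -2.41]
```

View pics/s1c.png

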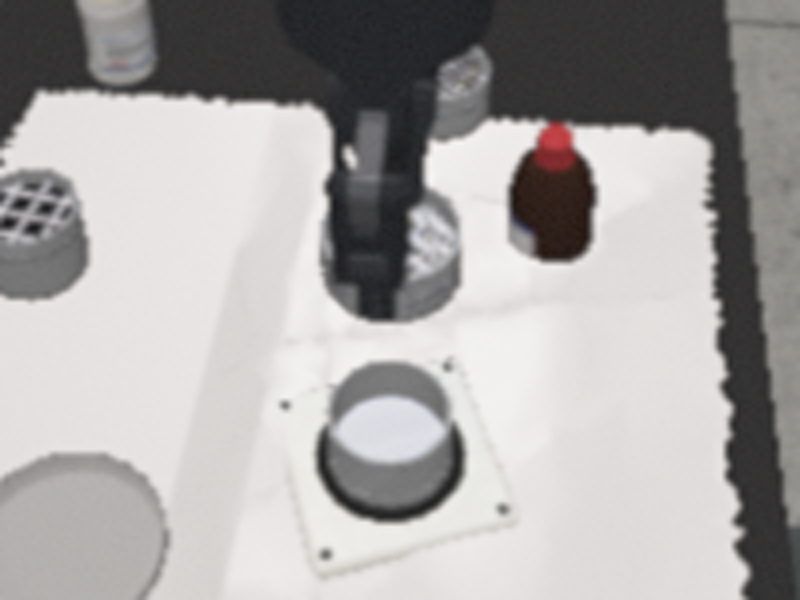

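Run:
```python
from station import imaging
from h import *
s=imaging.read_camera("side")
for x in(.4545,.4575,.46): print(x,proj(s,[x,.3105,.168]),proj(s,[x,.3105,.1487+.032]))
print(proj(s,[.4545,.3105,.06]))
```

```text
0.4545 [257.07693711 240.65638907] [257.00639613 235.19173619]
0.4575 [255.22982173 240.50498735] [255.13255284 235.04146074]
0.46 [253.69224266 240.3790075 ] [253.57274834 234.91641575]
[257.60665544 281.5320557 ]
```

>>> carry_out(targets=[140,1,0,-30,0,140,0,0,-35,0,140,0,0,-15,0,140,0,0,-5,0,140,0,0,-4,0,140,0,0,-3,0,140,0,0,-2,0,140,0,0,0,0,140,0,0,0,0])

```text
t: 5.5
eef_pos: [0.4574, 0.311, 0.0659]
tool_rot: [-0.0, 1.0, -0.001, 0.0]
contact_force: [-0.3, -0.0, 0.0]
gripper_width: 0.669
grasp_force: 32.6
```

>>> carry_out(targets=[140,0,0,-1,0,140,0,0,-1,0,140,0,0,0,0,100,0,0,0,0,60,0,0,0,0,0,0,0,0,0,0,0,0,0,0,0,0,0,0,0,0,0,0,0,0,0,0,0,30,0,0,0,0,40,0,0,0,0,40,0,0,0,0,0,0])

```text
t: 6.8
eef_pos: [0.4598, 0.3132, 0.1789]
tool_rot: [-0.003, 1.0, -0.001, 0.004]
contact_force: [0.3, 0.7, -0.4]
gripper_width: 0.996
grasp_force: 0.0
```

Run:
```python
from station import bot, imaging
from h import *
s=imaging.read_camera("side");t=imaging.read_camera("top")
print(np.round(bot.get_obs()["eef_pos"],4))
for x in(.4545,.4565): print(x,proj(s,[x,.3105,.085]))
a=cv2.resize(s["frame"][240:330,205:305,::-1],(660,594),interpolation=cv2.INTER_CUBIC)
cv2.imwrite("pics/s2.png",a)
```

```text
[0.4576 0.311  0.1743]
0.4545 [257.49411644 272.87143967]
0.4565 [256.36722259 272.76724384]
```

View pics/s2.png

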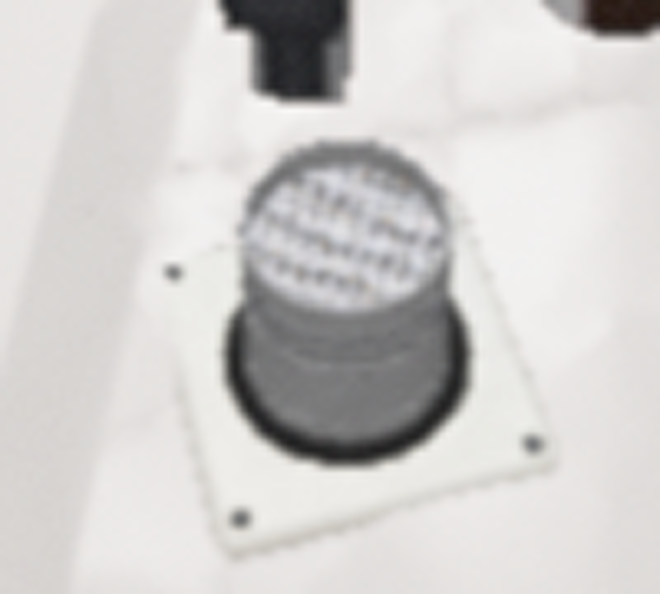

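>>> carry_out(targets=[0,-3,-44,0,0,0,0,-44,0,0,0,0,-44,0,0,0,0,-44,0,0,0,0,-44,0,0,0,0,-44,0,0,0,0,0,-30,0,0,0,0,-40,0,0,0,0,-40,0,0,0,0,-30,0,0,0,0,-16,0,0,0,0,0,0,60,0,0,0,0,140,0,0,0,0,140,0,0,0,0,140,0,0,0,0,140,0,0,0,0,140,0,0,0,0])

```text
t: 8.7
eef_pos: [0.4547, 0.0469, 0.0184]
tool_rot: [-0.0, 1.0, -0.001, 0.001]
contact_force: [-1.1, -0.0, 7.1]
gripper_width: 0.667
grasp_force: 32.8
```

>>> carry_out(targets=[140,0,0,10,0,140,0,0,35,0,140,0,0,40,0,140,0,0,40,0,140,0,10,40,0,140,0,44,0,0,140,0,44,0,0,140,0,44,0,0,140,0,44,0,0,140,0,44,0,0,140,1,34,0,0,140,0,0,0,0,140,0,0,0,0])

```text
t: 10.0
eef_pos: [0.4546, 0.311, 0.1826]
tool_rot: [0.0, 1.0, -0.0, -0.0]
contact_force: [0.8, -0.5, -0.8]
gripper_width: 0.661
grasp_force: 33.0
```

Run:
```python
from station import bot, imaging
from h import *
s=imaging.read_camera("side")
p=bot.get_obs()["eef_pos"]; print(np.round(p,4))
for x in(.4545,.4565): print(x,proj(s,[x,.3105,p[2]-.0184+.0245]))
a=cv2.resize(s["frame"][190:330,190:325,::-1],(540,560),interpolation=cv2.INTER_CUBIC)
cv2.imwrite("pics/s3.png",a)
```

```text
[0.455  0.3097 0.1825]
0.4545 [256.9615139  231.71216186]
0.4565 [255.70067403 231.61246044]
```

View pics/s3.png

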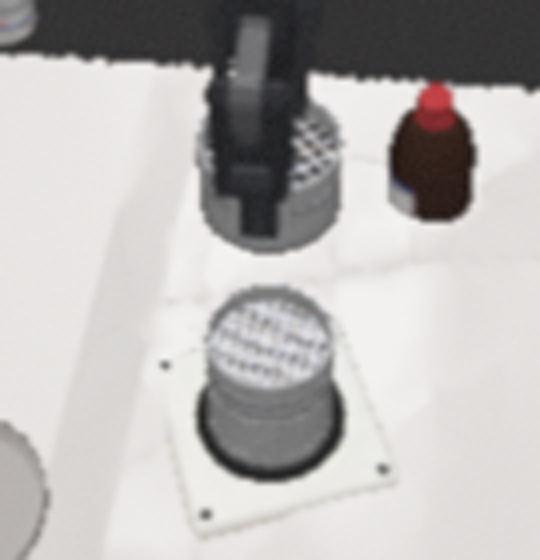

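>>> carry_out(targets=[140,0,0,-30,0,140,0,0,-30,0,140,0,0,-12,0,140,0,0,-5,0,140,0,0,-4,0,140,0,0,-3,0,140,0,0,-1,0,140,0,0,-1,0,140,0,0,0,0,140,0,0,0,0])

```text
t: 11.05
eef_pos: [0.4552, 0.3109, 0.0967]
tool_rot: [-0.0, 1.0, -0.001, 0.0]
contact_force: [0.6, -0.3, -1.6]
gripper_width: 0.662
grasp_force: 33.0
```

>>> carry_out(targets=[140,0,0,-1,0,140,0,0,0,0,100,0,0,0,0,60,0,0,0,0,0,0,0,0,0,0,0,0,0,0,0,0,0,0,0,0,0,0,0,0,0,0,0,25,0,0,0,0,40,0,0,0,0,35,0,0,0,0,0,0])

```text
t: 12.25
eef_pos: [0.4575, 0.3129, 0.2004]
tool_rot: [-0.003, 1.0, -0.001, 0.004]
contact_force: [1.1, 1.0, -0.8]
gripper_width: 0.998
grasp_force: 0.0
```

Run:
```python
from station import bot, imaging
from h import *
s=imaging.read_camera("side")
p=bot.get_obs()["eef_pos"]; print(np.round(p,4))
print(proj(s,[.4545,.3105,.12]))
a=cv2.resize(s["frame"][190:330,190:325,::-1],(540,560),interpolation=cv2.INTER_CUBIC)
cv2.imwrite("pics/s4.png",a)
```

```text
[0.4564 0.3118 0.1979]
[257.32687474 259.97785262]
```

View pics/s4.png

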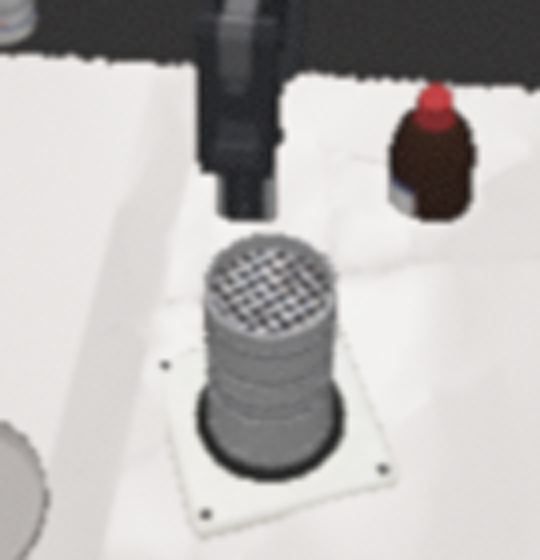

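The medium sieve is seated and in line with the stack. Now the coarse one.

>>> carry_out(targets=[0,35,-19,0,0,0,35,-19,0,0,0,35,-19,0,0,0,35,-19,0,0,0,35,-19,0,0,0,35,-20,0,0,0,0,0,-30,0,0,0,0,-40,0,0,0,0,-40,0,0,0,0,-35,0,0,0,0,-26,0,0,0,0,0,0,60,0,0,0,0,140,0,0,0,0,140,0,0,0,0,140,0,0,0,0,140,0,0,0,0,140,0,0,0,0])

```text
t: 14.1
eef_pos: [0.6663, 0.1962, 0.0263]
tool_rot: [-0.0, 1.0, -0.001, 0.001]
contact_force: [-1.8, -0.9, 7.8]
gripper_width: 0.664
grasp_force: 33.0
```

>>> carry_out(targets=[140,0,0,10,0,140,0,0,35,0,140,0,0,40,0,140,0,0,40,0,140,0,0,40,0,140,0,0,20,0,140,-35,19,0,0,140,-35,19,0,0,140,-35,19,0,0,140,-35,19,0,0,140,-35,19,0,0,140,-36,20,0,0,140,0,0,0,0,140,0,0,0,0])

```text
t: 15.5
eef_pos: [0.4531, 0.3112, 0.21]
tool_rot: [0.0, 1.0, 0.0, 0.0]
contact_force: [0.6, -0.7, -1.2]
gripper_width: 0.67
grasp_force: 33.0
```

Run:
```python
from station import bot, imaging
from h import *
s=imaging.read_camera("side")
p=bot.get_obs()["eef_pos"]; print(np.round(p,4))
for x in(.4545,.4565): print(x,proj(s,[x,.3105,p[2]-.0263+.0295]))
a=cv2.resize(s["frame"][160:310,190:325,::-1],(540,600),interpolation=cv2.INTER_CUBIC)
cv2.imwrite("pics/s5.png",a)
```

```text
[0.4543 0.3103 0.2098]
0.4545 [256.81803817 220.57507587]
0.4565 [255.52079919 220.47716456]
```

View pics/s5.png

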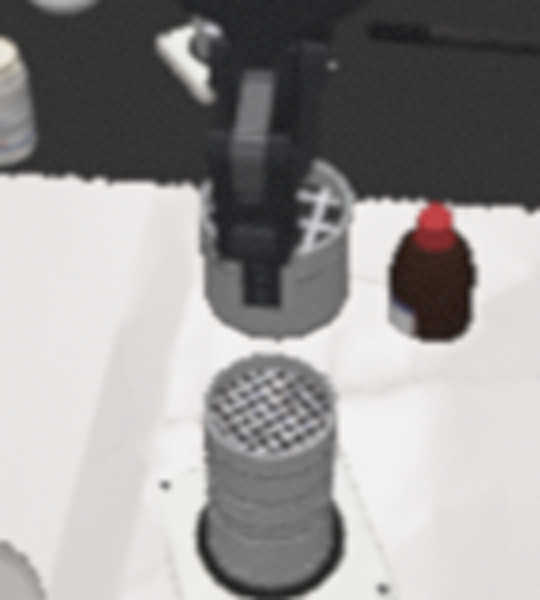

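The coarse sieve hangs about 3 mm toward −x of the stack axis (centre at crop column 276 against 270), so I'll shift it +3 mm and lower.

>>> carry_out(targets=[140,3,0,0,0,140,0,0,-30,0,140,0,0,-20,0,140,0,0,-8,0,140,0,0,-5,0,140,0,0,-3,0,140,0,0,-2,0,140,0,0,-1,0,140,0,0,-1,0,140,0,0,0,0,140,0,0,0,0])

```text
t: 16.65
eef_pos: [0.4572, 0.3108, 0.1397]
tool_rot: [-0.0, 1.0, -0.001, 0.0]
contact_force: [0.1, 0.3, -1.4]
gripper_width: 0.67
grasp_force: 32.9
```

Bottom of the sieve is at about 0.1134 with no jam, so I'll release it and retreat.

>>> carry_out(targets=[140,0,0,-1,0,140,0,0,0,0,100,0,0,0,0,60,0,0,0,0,0,0,0,0,0,0,0,0,0,0,0,0,0,0,0,0,0,0,0,0,0,0,0,25,0,0,0,0,40,0,0,0,0,40,0,0,0,0,0,0])

```text
t: 17.85
eef_pos: [0.4596, 0.3131, 0.2492]
tool_rot: [-0.003, 1.0, -0.001, 0.004]
contact_force: [0.4, -0.1, 0.3]
gripper_width: 1.001
grasp_force: 0.0
```

Run:
```python
from station import bot, imaging
from h import *
s=imaging.read_camera("side")
p=bot.get_obs()["eef_pos"]; print(np.round(p,4))
a=cv2.resize(s["frame"][160:310,190:325,::-1],(540,600),interpolation=cv2.INTER_CUBIC)
cv2.imwrite("pics/s6.png",a)
```

```text
[0.4585 0.312  0.2463]
```

View pics/s6.png

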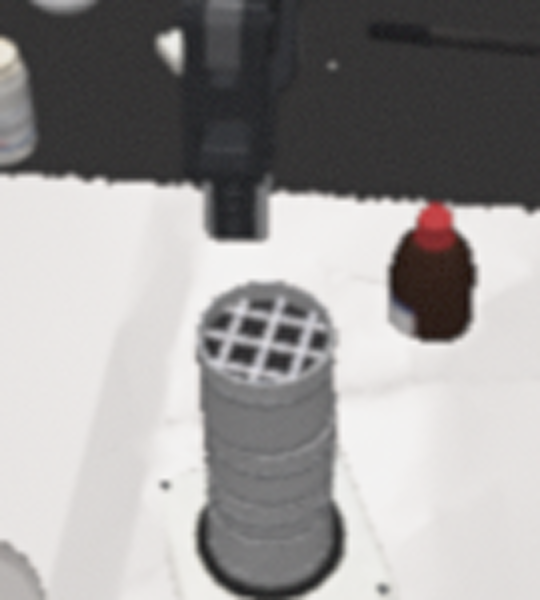

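The coarse-to-medium seam looks slightly slanted, so I'll zoom in on it.

Run:
```python
from station import imaging
import cv2,numpy as np
a=np.mean([imaging.read_camera("side")["frame"].astype(float) for _ in range(6)],0).astype(np.uint8)
cv2.imwrite("pics/s7.png",cv2.resize(a[228:303,232:282,::-1],(400,600),interpolation=cv2.INTER_CUBIC))
```

```text
(no output)
```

View pics/s7.png

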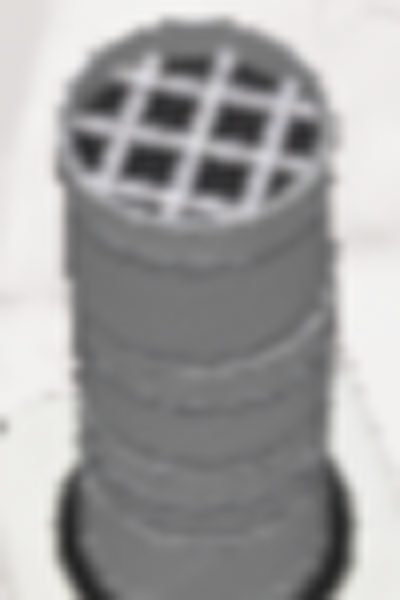

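The −x side of the coarse sieve looks about 1–2 mm proud (bright gap at crop (330,315)). I'll press the rim on that side gently with shut fingers.

>>> carry_out(targets=[255,-30,0,0,0,255,0,0,0,0,255,0,0,0,0,255,0,0,0,0,255,0,0,0,0,255,0,0,-35,0,255,0,0,-30,0,255,0,0,-6,0,255,0,0,-2,0,255,0,0,0,0,255,0,0,0,0])

```text
t: 19.3
eef_pos: [0.4279, 0.3115, 0.1718]
tool_rot: [-0.001, 1.0, -0.001, 0.001]
contact_force: [-0.2, -0.2, -0.7]
gripper_width: 0.003
grasp_force: 0.0
```

>>> carry_out(targets=[255,0,0,-2,0,255,0,0,-1,0,255,0,0,-1,0,255,0,0,-1,0,255,0,0,0,0])

```text
t: 19.8
eef_pos: [0.427, 0.3107, 0.1653]
tool_rot: [0.0, 1.0, -0.001, -0.0]
contact_force: [0.3, -0.1, -0.1]
gripper_width: -0.001
grasp_force: 0.0
```

>>> carry_out(targets=[255,0,0,-1,0,255,0,0,0,0])

```text
t: 20.0
eef_pos: [0.4272, 0.3109, 0.165]
tool_rot: [-0.0, 1.0, -0.001, 0.0]
contact_force: [-1.5, -1.2, 4.3]
gripper_width: -0.003
grasp_force: 2.4
```

>>> carry_out(targets=[255,0,0,-1,0,255,0,0,0,0])

```text
t: 20.2
eef_pos: [0.4272, 0.3112, 0.1647]
tool_rot: [-0.0, 1.0, -0.001, 0.0]
contact_force: [-3.3, -2.1, 10.4]
gripper_width: 0.001
grasp_force: 5.4
```

Contact came at 0.165 m, exactly the seated rim height. Next the same check on the +x side.

>>> carry_out(targets=[255,0,0,12,0,255,27,0,0,0,255,27,0,0,0,255,0,0,0,0,255,0,0,-6,0,255,0,0,-2,0,255,0,0,-1,0,255,0,0,0,0])

```text
t: 21.0
eef_pos: [0.4803, 0.3109, 0.1662]
tool_rot: [0.0, 1.0, -0.001, -0.0]
contact_force: [-0.9, 0.2, 0.2]
gripper_width: -0.003
grasp_force: 0.0
```

>>> carry_out(targets=[255,0,0,-1,0,255,0,0,0,0])

```text
t: 21.2
eef_pos: [0.4809, 0.3108, 0.1655]
tool_rot: [0.0, 1.0, -0.001, 0.0]
contact_force: [0.1, 0.6, 0.5]
gripper_width: -0.001
grasp_force: 0.0
```

>>> carry_out(targets=[255,0,0,-1,0,255,0,0,0,0])

```text
t: 21.4
eef_pos: [0.4814, 0.311, 0.1649]
tool_rot: [-0.0, 1.0, -0.001, 0.0]
contact_force: [0.3, -0.6, 3.5]
gripper_width: -0.003
grasp_force: 1.8
```

The rim is level at 0.165 on both sides, so the coarse sieve is seated. Now the lid.

>>> carry_out(targets=[255,0,0,30,0,255,0,0,45,0,120,15,-39,0,0,120,15,-39,0,0,120,15,-39,0,0,120,15,-39,0,0,120,15,-39,0,0,120,15,-39,0,0,120,15,-39,0,0,120,15,-39,0,0,120,15,-39,0,0,120,15,-39,0,0,120,15,-39,0,0,120,15,-39,0,0,120,0,0,-40,0,120,0,0,-40,0,120,0,0,-30,0,120,0,0,-30,0,120,0,0,-20,0,120,0,0,0,0])

```text
t: 23.4
eef_pos: [0.6584, -0.1567, 0.0757]
tool_rot: [-0.001, 1.0, -0.001, -0.003]
contact_force: [-1.4, 0.3, -0.9]
gripper_width: 0.529
grasp_force: 0.0
```

>>> carry_out(targets=[120,0,0,-30,0,120,0,0,0,0,120,0,0,0,0])

```text
t: 23.7
eef_pos: [0.6613, -0.1572, 0.0503]
tool_rot: [-0.0, 1.0, -0.001, -0.0]
contact_force: [0.5, -0.8, 0.3]
gripper_width: 0.53
grasp_force: 0.0
```

>>> carry_out(targets=[120,0,0,-20,0,120,0,0,-12,0,120,0,0,0,0,160,0,0,0,0,230,0,0,0,0,230,0,0,0,0,230,0,0,0,0,230,0,0,0,0,230,0,0,0,0])

```text
t: 24.6
eef_pos: [0.662, -0.1574, 0.0187]
tool_rot: [0.0, 1.0, -0.001, 0.001]
contact_force: [-0.2, 0.4, 6.6]
gripper_width: 0.217
grasp_force: 29.7
```

>>> carry_out(targets=[230,0,0,10,0,230,0,0,40,0,230,0,0,45,0,230,0,0,45,0,230,0,0,45,0,230,0,0,25,0,230,-17,39,0,0,230,-17,39,0,0,230,-17,39,0,0,230,-17,39,0,0,230,-17,39,0,0,230,-17,39,0,0,230,-17,39,0,0,230,-17,39,0,0,230,-17,39,0,0,230,-17,39,0,0,230,-17,39,0,0,230,-17,39,0,0,230,-3,0,0,0,230,0,0,0,0])

```text
t: 26.6
eef_pos: [0.4529, 0.3116, 0.2276]
tool_rot: [0.0, 1.0, 0.001, -0.0]
contact_force: [-0.5, 0.7, -1.6]
gripper_width: 0.219
grasp_force: 29.6
```

Run:
```python
from station import bot, imaging
from h import *
a=[imaging.read_camera("side") for _ in range(4)][-1]
p=bot.get_obs()["eef_pos"]; print(np.round(p,4))
for z in(.165,p[2]-.0187+.01): print(z,proj(a,[.4545,.3105,z]))
cv2.imwrite("pics/s8.png",cv2.resize(a["frame"][170:270,210:310,::-1],(600,600),interpolation=cv2.INTER_CUBIC))
```

```text
[0.455  0.3091 0.2274]
0.165 [257.09331731 241.92460079]
0.21870892645511242 [256.78295945 217.84891444]
```

View pics/s8.png

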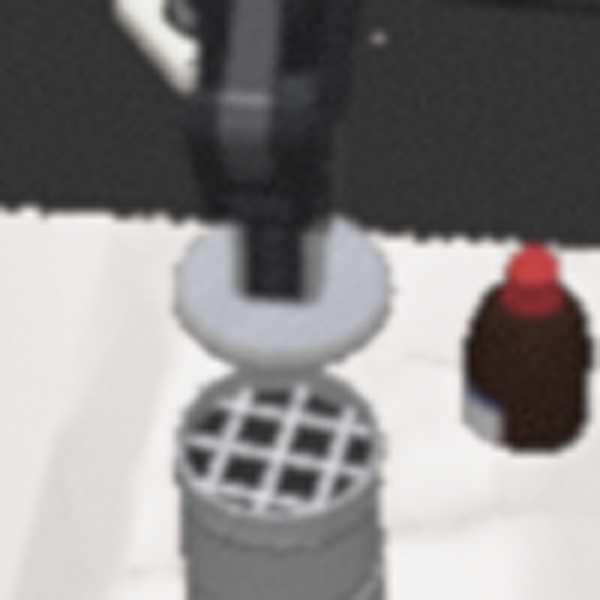

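>>> carry_out(targets=[230,1.5,0,0,0,230,0,0,-25,0,230,0,0,-12,0,230,0,0,-4,0,230,0,0,-3,0,230,0,0,-3,0,230,0,0,-2,0,230,0,0,-1,0,230,0,0,0,0,230,0,0,0,0])

```text
t: 27.8
eef_pos: [0.4557, 0.3109, 0.1777]
tool_rot: [-0.0, 1.0, -0.001, 0.0]
contact_force: [0.7, 0.1, -0.5]
gripper_width: 0.221
grasp_force: 29.6
```

>>> carry_out(targets=[230,0,0,-1,0,230,0,0,0,0,200,0,0,0,0,160,0,0,0,0,120,0,0,0,0,120,0,0,0,0,120,0,0,0,0,120,0,0,25,0,120,0,0,40,0,120,0,0,30,0,120,0,0,0,0,120,0,0,0,0])

```text
t: 29.0
eef_pos: [0.4558, 0.3109, 0.2719]
tool_rot: [-0.0, 1.0, -0.001, 0.001]
contact_force: [-0.4, 0.3, -0.1]
gripper_width: 0.532
grasp_force: 0.0
```

Run:
```python
from station import bot, imaging
from h import *
a=[imaging.read_camera("side") for _ in range(4)][-1]
print(np.round(bot.get_obs()["eef_pos"],4))
cv2.imwrite("pics/s9.png",cv2.resize(a["frame"][205:305,205:305,::-1],(600,600),interpolation=cv2.INTER_CUBIC))
```

```text
[0.4551 0.3102 0.2701]
```

View pics/s9.png

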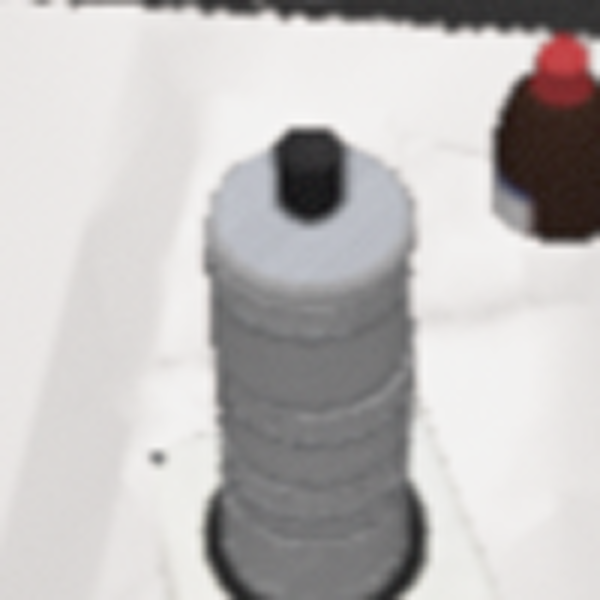

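The lid sits flush and centred on the stack (knob at crop (310,175)), and the arm is clear. Handing in.

```bash
python3 -c "
from station import bot
print(bot.hand_in())"
```

```text
the job is handed in; nothing more can be done
None
```

The stack is built on the larger receiver (fine, medium, coarse sieve, then lid), looked fully seated in the last side view with the gripper clear, and was handed in at about 29 s; no verdict came back.

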